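# Scan the stock label of the gabled coping stone

## Task

Book out the stone with the pointed, roof-shaped top: take the bar-code scanner from its dock, aim it at the middle of that stone's label, square on from about 10 cm away, and hold it steady there for two seconds until it has read. Do not read the other two labels and do not touch the stones or disturb the things lying about. Then gently stand the scanner back in its dock, looking the same way as before, and let go.

Things in the scene. Friction and masses are not known exactly. Their poses are not given: they have to be found in the camera images.
- scanner: Grey pistol-grip bar-code scanner, about 0.2 kg, upright on its foot in the dock. Origin: centre of the foot's underside; z up, +x = where it looks. Foot 64 x 44 x 10 mm; handle 34 x 28 mm; on top a level head 98 mm long (x -39 to +59 mm), 40 mm wide (y), 75 to 109 mm above the foot's underside. Grip the head across its width from above, at x = 0 to 10 mm. It reads by itself, no trigger.
- scanner_window (a point): Middle of the dark window on the scanner's nose, 60 mm ahead (+x) of the scanner's origin, 92 mm above the foot's underside, same axes; it looks from here along its +x. It reads a label 60 to 140 mm ahead if the line of sight passes within 12 mm sideways and 12 mm up or down of the label's centre, within 0.3 rad of square to it, held still for 1.5 s.
- dock: Black charging dock fixed to the bench: plate 116 x 92 x 6 mm with a raised rim (16 mm above the bench) round a flat recess 76 mm (x) by 56 mm (y), where the scanner's foot stands with 6 mm play all round, its underside 6 mm above the bench. Origin: centre of its underside; z up; the docked scanner looks along the dock's +x.
- gable_stone: The stone with the pointed, roof-shaped top (ridge 208 mm high): its label is the one to read. Buff dressed stone, fixed, not to be touched; 76 mm wide (y), 60 mm deep (x), square up to 170 mm height, a paper bar-code label on its front. Origin: centre of its underside on the bench; z up, front face 30 mm toward its -x.
- round_stone: The stone with the half-round top (208 mm high). Buff dressed stone, fixed, not to be touched; 76 mm wide (y), 60 mm deep (x), square up to 170 mm height, a paper bar-code label on its front. Origin: centre of its underside on the bench; z up, front face 30 mm toward its -x.
- flat_stone: The stone with the flat top (208 mm high). Buff dressed stone, fixed, not to be touched; 76 mm wide (y), 60 mm deep (x), square up to 170 mm height, a paper bar-code label on its front. Origin: centre of its underside on the bench; z up, front face 30 mm toward its -x.
- gable_tag: The label on the pointed stone: white, 52 mm wide, 34 mm high, upright black bars, on the stone's front face; its height and place across the face vary. Origin: centre of the label. +x points level into the stone (-x is square out of the label), y level along the label, z up.
- round_tag: The label on the round-topped stone: white, 52 mm wide, 34 mm high, upright black bars, on the stone's front face; its height and place across the face vary. Origin: centre of the label. +x points level into the stone (-x is square out of the label), y level along the label, z up.
- flat_tag: The label on the flat-topped stone: white, 52 mm wide, 34 mm high, upright black bars, on the stone's front face; its height and place across the face vary. Origin: centre of the label. +x points level into the stone (-x is square out of the label), y level along the label, z up.
- lamp: Spring-arm lamp, a fixed obstacle. Its long thin arm runs level above the bench, straight away from the robot at y = -0.20 m, from x = 0.35 to 0.85 m, 350 to 380 mm above the bench; its head hangs at the near end (x 0.19 to 0.39, y -0.31 to -0.09 m, 150 to 370 mm high). An arm that starts on the lamp's right must lift its fingers and hand over the lamp arm to get to the work.
- steel_wedge: Steel wedge 22 x 70 x 16 mm. A bystander lying on the bench; leave it where it is.
- star_knob: Small black star-shaped knob, 20 mm across, 16 mm high. A bystander lying on the bench; leave it where it is.
- folding_rule: Closed yellow folding rule, 17 x 163 x 14 mm. A bystander lying on the bench; leave it where it is.
- rubber: White drawing rubber, 23 x 42 x 13 mm. A bystander lying on the bench; leave it where it is.
Mind the look-alikes: they are no part of the job. Leave any pink or yellow look-alike of the scanner alone.

How it is judged:
By the outcome, as a careful person would: the job done as asked, in the order asked, and still so for the second after the job is handed in, with the robot touching nothing.
It also fails if it takes over 48 s, if anything falls off the work surface, if the arm or the gripper's body presses on something with over 40 N, if the wrist force passes 120 N, or if a joint passes its speed limit or range.

## Robot

A 7-joint arm with a two-finger parallel gripper is mounted at the origin on a cart in front of the work surface, level with it; the furniture and walls round the work are solid. World frame = base frame: x ahead of the robot, y to its left, z up, the work surface at z = 0. Lengths are in m, angles in degrees, forces in N, time in s.
With the tool pointing down it reaches from about 0.4 to 0.85 m from the base axis. Payload 6.9 kg.
Tool frame: the origin (TCP) lies at the very end of the fingers, on their centre line; the grasp point (between the pads) lies 19 mm behind it (manip.grasp_offset is the distance from the TCP to the grasp point, in m); z points along the fingers, y is the direction in which the jaws open and shut (so a half turn about z gives the same grasp; the last joint's range is limited). The gripper opens to 85 mm and grips with 20 to 120 N. Pads are 22 mm wide; open, the fingers measure 114 mm over their backs; the gripper's body (76 mm by 85 mm) begins 54 mm behind the grasp point. The pads swing forward as they close: fully open they stand 13 mm farther back than shut.
Start: joints at [6.045, 29.078, -13.613, 85.955, 7.202, 65.827, -8.869], TCP at [0.625, -0, 0.231] pointing down, gripper open.
Joint ranges: [-176.47, 176.47], [-13.61, 117.27], [-81.72, 77.17], [0.22, 143.17], [-87.28, 267.28], [10, 112.55], [-165.47, 165.47]. Speed limits (degrees/s): [136.94, 136.94, 180, 180, 180, 180, 180].

## Interface

Orientations are given as [roll, pitch, yaw] about the fixed x, y, z axes, in that order (R = Rz(yaw) Ry(pitch) Rx(roll)).
In Python, from rig import readout, grab_frame, calibration, sign_off, find_in, silhouettes, pinpoint, manip gives the robot as it stands.
- The arm moves only by the tool send_rows, never from a script. Its argument "deltas" is a list of rows, each a list of 3 entries, a list of its own where there are three numbers: the turn, a rotation vector about the tool's x, y, z in degrees, then the shift along the tool's x, y, z in mm, then the opening, from -1 (shut) to 1 (fully open). In form: [[[rx, ry, rz], [tx, ty, tz], jaw], ...]. A call has 1 to 20 rows; each row is the pose to reach, as a shift and turn from the pose commanded when the call began, along the tool's axes at that moment; what a row does not reach only later rows make up. A row lasts 1/8 s, in which the tool goes at most 62.5 mm and 10.7 degrees, less where a joint would pass 70% of its speed; a pose out of reach is approached as far as the arm can. A call with a gripper value outside its range is refused whole. The fingers move at their own pace and stop on an object; "grip_force" is the grip in N (left out, the last holds). Time passes only in rows, so rows that repeat a pose let the fingers close. It gives the time, the measured TCP pose, the force and the opening at its end, in the units of the state.
- readout.get_state(): the state, without advancing time (a new reading comes with each control period).
- grab_frame(name): name is "scene" or "side" or "wrist"; returns (picture, depth): 400x640x3 uint8, red, green, blue; 400x640 float32, m along the optical axis (not along the pixel's ray), 0 where there is no reading.
- calibration(name): a dict with "fx", "fy", "cx", "cy" (pixels), "pose" (4x4, takes a point from camera to world coordinates); the wrist camera has in their place "mount" (4x4, takes a point from camera to tool coordinates, whose origin is the TCP and whose axes are the flange's). Camera axes: x right, y up, looking along -z (the intrinsics and any distortion apply to the point x, -y, -z); pixel columns grow to the right and rows downward; lengths in m; the calibration is good to about 2 mm. A picture is of the moment at which its call begins: read the wrist's pose just before it. calibration takes no time and is no camera call.
- sign_off(): hands the job in, once; it reports no verdict.
Trained networks look in the newest picture that a camera, given by its name, has taken for a name from the list of things; names that differ only in an ending like _2 or _b are one class to them, and where a whole thing is asked for, a point or a joint stands for the part that bears it (a point fixed in the world has none). Each returns a list of dicts, best first, with "p" (0 to 1); they miss things now and then, are a little off and sometimes report something else, mostly with a low value. They report only what shows in the picture. A call takes as long as a camera call. They do not tell look-alikes from the thing itself.
- find_in(camera, thing): "bbox" ([left, top, width, height] in pixels, round what is visible of it).
- silhouettes(camera, thing): "pixels" (400x640 bool, what is visible of it) and "bbox" ([left, top, width, height] in pixels, round what is visible of it).
- pinpoint(camera, thing): "position" ([row, column] in pixels: a listed point, or the origin of a listed thing).
The state is a dict: "time": time; "joint_pos": joint angles; "dq": joint speeds; "tau": joint torques, N m; "ee_pos": TCP position; "ee_rot": TCP orientation; "wrist_force": force on the tool from outside, world axes, zero at the start; "ft_torque": the same for the moment, N m; "grip_width": opening from 0.0 (shut) to 1.0 (fully open).
Only numpy, scipy, OpenCV 4.12 (cv2) and the standard library are available. Lean on these libraries where they do the work, as an engineer would, in place of code of your own. Each camera call takes 0.05 s, during which the arm holds its last target.

## Working session

There is one attempt and no reset: what is moved stays moved. The work goes in short steps, Python scripts to look and compute and a tool call to move; the robot and the scene stay as the last step left them, time stands still between calls to the robot, and variables do not carry over. Pictures are saved under pics/ and viewed, and the job is handed in when it is done.

Besides the shell and the picture viewer there is one more tool, called after "Request:" as name([rows], argument=value, ...), one row to a line, values as JSON. send_rows: Moves the arm, as the interface text tells. Its arguments: {"type":"object","properties":{"deltas":{"type":"array","items":{"type":"array"}},"grip_force":{"type":"number"}},"required":["deltas"]}

```bash
mkdir -p pics; ls; python3 - <<'E'
from rig import readout, grab_frame, calibration, manip
import cv2, numpy as np
s=readout.get_state(); print(s)
for n in ("scene","side","wrist"):
    im,d=grab_frame(n); cv2.imwrite(f"pics/{n}0.png",im[:,:,::-1]); np.save(f"pics/{n}0d.npy",d)
    c=calibration(n); print(n,{k:(np.round(v,4).tolist() if hasattr(v,'__len__') else v) for k,v in c.items()})
print([x for x in dir(manip) if x[0]!='_'])
E
```

```text
pics
{'time': 0.0, 'joint_pos': array([  6.04674416,  29.12326427, -13.60781963,  86.0091734 ,
         7.20179523,  65.82637609,  -8.8689794 ]), 'dq': array([ 0.01643776,  0.0013015 ,  0.04367737,  0.04387016,  0.0444003 ,
        0.04980904, -0.04040595]), 'tau': array([ 1.19726570e-03, -6.20588279e+01, -2.18696728e+00, -2.49655455e+01,
        1.23123583e-02,  1.21321963e-02,  2.04169703e-05]), 'ee_pos': array([ 6.24496363e-01, -1.11278455e-04,  2.30450705e-01]), 'ee_rot': array([-1.79899915e+02,  2.52055148e-03,  8.99981347e+01]), 'wrist_force': array([ 0.01562057, -0.60107325, -0.39322465]), 'ft_torque': array([ 0.01507191, -0.04865425,  0.06094626]), 'grip_width': 0.9957970185496476}
scene {'fx': 391.26600569344777, 'fy': 391.26600569344777, 'cx': 321.60113707767215, 'cy': 201.59985214236008, 'pose': [[-0.6036, 0.3941, -0.693, -0.153], [-0.7972, -0.2881, 0.5305, 0.7319], [0.0094, 0.8727, 0.4881, 0.672], [0.0, 0.0, 0.0, 1.0]]}
side {'fx': 369.86738142817524, 'fy': 369.86738142817524, 'cx': 320.03627393673094, 'cy': 207.89335884438444, 'pose': [[-0.9999, -0.0108, 0.0022, 0.6221], [0.0073, -0.5033, 0.8641, 0.9505], [-0.0082, 0.864, 0.5034, 0.585], [0.0, 0.0, 0.0, 1.0]]}
wrist {'fx': 313.8228284209737, 'fy': 313.8228284209737, 'cx': 323.93735750610375, 'cy': 199.1056999956847, 'mount': [[0.0006, 0.9633, 0.2685, 0.0686], [1.0, -0.0005, -0.0006, -0.0], [-0.0004, 0.2685, -0.9633, -0.1434], [0.0, 0.0, 0.0, 1.0]]}
['IKError', 'grasp_offset']
```

View pics/scene0.png

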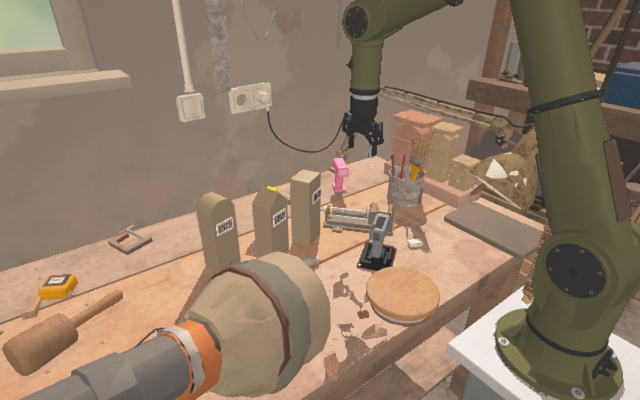

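View pics/side0.png

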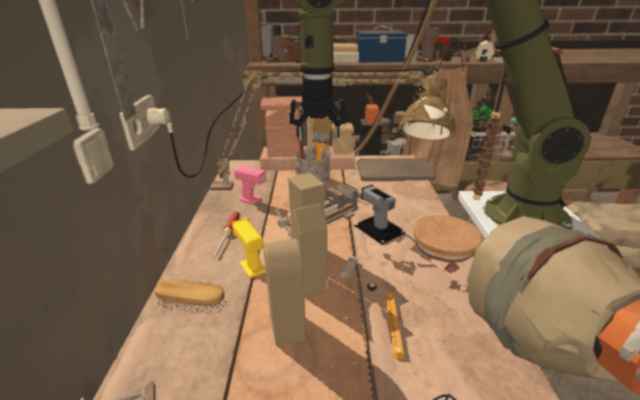

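View pics/wrist0.png

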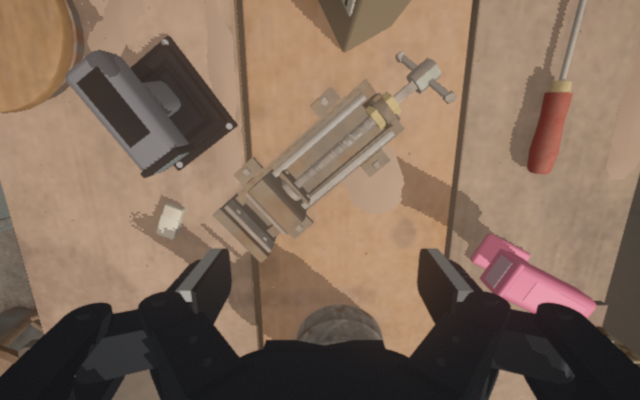

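Scanner candidates in the scene picture: grey in the black dock (378,240), pink (340,175), and yellow behind the stones (272,190). I choose the grey one. Stones in the same picture: round (218,230), gable (270,220), flat (306,205).

```bash
cat > h.py <<'E'
from rig import readout, grab_frame, calibration, find_in, silhouettes, pinpoint
import cv2, numpy as np
from scipy.spatial.transform import Rotation as R
def toolT(s):
    T=np.eye(4);T[:3,:3]=R.from_euler('xyz',s['ee_rot'],degrees=True).as_matrix();T[:3,3]=s['ee_pos'];return T
def camT(n,s=None):
    c=calibration(n)
    return c, (np.array(c['pose']) if 'pose' in c else toolT(s)@np.array(c['mount']))
def cloud(n,d,s=None):
    c,T=camT(n,s)
    v,u=np.mgrid[0:400,0:640]
    P=np.stack([(u-c['cx'])/c['fx']*d,-(v-c['cy'])/c['fy']*d,-d],-1)
    return P@T[:3,:3].T+T[:3,3]
def proj(n,p,s=None):
    c,T=camT(n,s)
    q=(np.atleast_2d(p)-T[:3,3])@T[:3,:3]
    return np.stack([c['cx']+c['fx']*q[:,0]/-q[:,2],c['cy']+c['fy']*q[:,1]/q[:,2]],-1)
E
python3 - <<'E'
from h import *
s0=readout.get_state()
for n in ("scene","side","wrist"):
    s=readout.get_state(); im,d=grab_frame(n)
    P=cloud(n,d,s); np.savez(f"pics/{n}1.npz",im=im,d=d,P=P)
    for t in ("scanner","scanner_window","dock","gable_stone","gable_tag","round_stone","flat_stone","round_tag","flat_tag"):
        for r in silhouettes(n,t)[:2]:
            m=r['pixels']&(d>0)
            print(n,t,round(r['p'],2),r['bbox'],np.round(np.median(P[m],0),3) if m.any() else None)
        for r in pinpoint(n,t)[:2]: print('   pt',round(r['p'],2),np.round(r['position'],1),P[int(r['position'][0]),int(r['position'][1])].round(3))
    # also save
print(readout.get_state()['time'])
E
```

```text
scene scanner 0.73 [334.0, 156.7, 13.7, 36.8] [ 0.83  -0.099  0.087]
scene scanner 0.66 [366.8, 212.1, 25.4, 54.3] [0.443 0.087 0.098]
   pt 0.71 [255.8 375.6] [0.438 0.095 0.028]
   pt 0.56 [186.9 340.4] [ 0.841 -0.114  0.011]
scene scanner_window 0.58 [332.4, 154.9, 16.8, 38.4] [ 0.829 -0.099  0.087]
   pt 0.78 [215.8 381.7] [0.481 0.04  0.115]
   pt 0.78 [168.3 342.3] [ 0.796 -0.082  0.109]
scene dock 0.72 [354.5, 241.1, 42.6, 30.4] [0.438 0.092 0.013]
scene dock 0.66 [217.9, 220.7, 15.3, 17.4] [0.655 0.424 0.134]
   pt 0.71 [261.7 376.3] [0.432 0.096 0.013]
scene gable_stone 0.77 [251.7, 183.7, 37.3, 73.5] [0.624 0.317 0.115]
   pt 0.95 [250.5 271.8] [0.606 0.32  0.044]
   pt 0.72 [214.9 279.7] [0.613 0.286 0.141]
scene gable_tag 0.49 [275.4, 207.7, 8.8, 18.5] [0.615 0.286 0.133]
   pt 0.45 [217.4 280. ] [0.617 0.281 0.128]
scene round_stone 0.81 [194.7, 193.7, 45.3, 83.0] [0.662 0.442 0.112]
   pt 0.7 [234.6 304.8] [0.621 0.202 0.041]
   pt 0.59 [263.2 220.4] [0.651 0.448 0.032]
scene flat_stone 0.9 [285.3, 167.4, 35.3, 80.5] [0.63  0.199 0.123]
scene flat_stone 0.38 [407.3, 235
[... 1339 characters left out ...]
.017]
wrist scanner 0.83 [65.0, 49.5, 137.3, 127.8] [0.467 0.071 0.115]
wrist scanner 0.78 [468.8, 234.8, 123.2, 83.7] [ 0.824 -0.095  0.108]
   pt 0.89 [102.7 174.5] [0.469 0.078 0.033]
   pt 0.68 [253.6 496.5] [ 0.804 -0.073  0.076]
wrist scanner_window 0.9 [466.0, 235.4, 130.1, 81.6] [ 0.823 -0.095  0.108]
wrist scanner_window 0.7 [65.2, 53.8, 137.5, 122.9] [0.467 0.071 0.115]
   pt 0.93 [167.2 171.1] [0.441 0.004 0.   ]
   pt 0.71 [268.4 493.2] [ 0.796 -0.083  0.088]
wrist dock 0.62 [128.8, 37.1, 103.0, 134.5] [0.477 0.092 0.011]
wrist flat_stone 0.98 [315.4, 0.0, 94.3, 49.9] [0.651 0.14  0.084]
   pt 0.44 [167.6 170.9] [0.44  0.004 0.   ]
   pt 0.54 [108.4 175.5] [0.469 0.072 0.032]
3.0
```

```bash
python3 - <<'E'
import numpy as np, cv2
D={n:np.load(f"pics/{n}1.npz") for n in("scene","side","wrist")}
for n,(u0,v0,u1,v1) in {"wrist":(55,35,240,190),"side":(355,175,405,245),"scene":(350,205,400,275)}.items():
    P=D[n]['P'][v0:v1,u0:u1].reshape(-1,3)
    for lo,hi in((0.108,0.13),(0.012,0.022)):
        q=P[(P[:,2]>lo)&(P[:,2]<hi)]
        r=cv2.minAreaRect((q[:,:2]*1000).astype(np.float32)); print(n,lo,len(q),np.median(q[:,2]).round(4),r)
im=D['scene']['im'];P=D['scene']['P']
cv2.imwrite('pics/crop_st.png',cv2.resize(im[160:280,180:400,::-1],None,fx=3.6,fy=3.6,interpolation=cv2.INTER_CUBIC))
E
```

```text
wrist 0.108 6274 0.1158 ((462.8929748535156, 65.55860137939453), (39.772010803222656, 98.65902709960938), 33.71141052246094)
wrist 0.012 3176 0.0165 ((431.052978515625, 91.4035415649414), (103.68862915039062, 176.5200958251953), 55.07449722290039)
side 0.108 334 0.1166 ((460.3688659667969, 68.1554946899414), (42.55820846557617, 98.803466796875), 32.441097259521484)
side 0.012 603 0.0177 ((429.6092834472656, -61.080963134765625), (401.43548583984375, 151.7291259765625), 79.41635131835938)
scene 0.108 323 0.1157 ((459.80352783203125, 64.1552505493164), (39.84217071533203, 104.58364868164062), 34.18123245239258)
scene 0.012 540 0.0163 ((511.95172119140625, 40.78766632080078), (137.31173706054688, 240.10659790039062), 45.262733459472656)
```

View pics/crop_st.png

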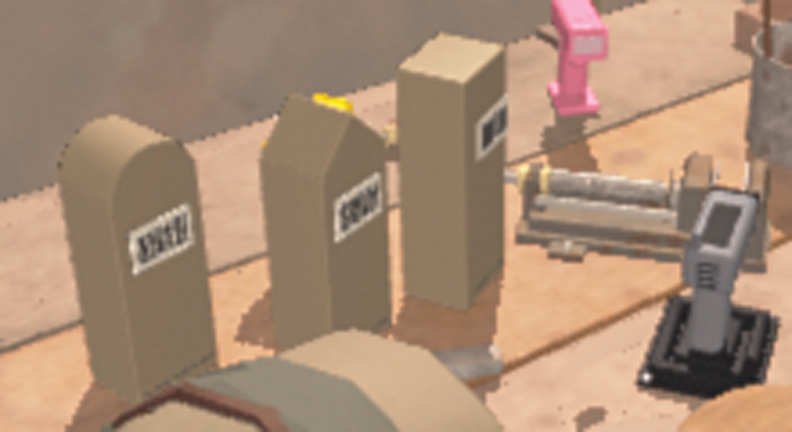

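```bash
python3 - <<'E'
import numpy as np, cv2
D={n:np.load(f"pics/{n}1.npz") for n in("scene","side","wrist")}
im=D['wrist']['im'];P=D['wrist']['P']
cv2.imwrite('pics/crop_sc.png',cv2.resize(im[20:200,40:260,::-1],None,fx=3.5,fy=3.5,interpolation=cv2.INTER_CUBIC))
sub=P[30:180,60:250];g=im[30:180,60:250].max(-1)
m=(g<75)&(sub[...,2]>0.003)&(sub[...,2]<0.022)&(sub[...,0]<0.55)
_,lab,st,_=cv2.connectedComponentsWithStats(m.astype(np.uint8)); k=1+st[1:,4].argmax();m=lab==k
q=sub[m];r=cv2.minAreaRect((q[:,:2]*1000).astype(np.float32));print(m.sum(),r, np.median(q[:,2]))
# stones' faces
P=D['scene']['P'];im=D['scene']['im'];d=D['scene']['d']
N=np.cross(np.roll(P,-2,1)-np.roll(P,2,1),np.roll(P,-2,0)-np.roll(P,2,0));N/=np.linalg.norm(N,axis=-1,keepdims=True)+1e-9
C=np.array([-0.153,.7319,.672]);f=np.sign((N*(C-P)).sum(-1));N*=f[...,None]
for nm,(u0,v0,u1,v1) in dict(round=(194,193,242,278),gable=(250,183,290,258),flat=(284,167,322,250)).items():
    p=P[v0:v1,u0:u1].reshape(-1,3);n=N[v0:v1,u0:u1].reshape(-1,3);c=im[v0:v1,u0:u1].reshape(-1,3)
    ok=(abs(n[:,2])<0.15)&(p[:,2]>0.03)&(p[:,2]<.2)
    ang=np.degrees(np.arctan2(n[ok,1],n[ok,0]));h,e=np.histogram(ang,bins=36,range=(-180,180))
    print(nm,[(int(e[i]),int(h[i])) for i in np.argsort(-h)[:5]])
    a=e[np.argsort(-h)]+5
    fr=[x for x in a[:6] if x<-90 ][0] if any(x<-90 for x in a[:6]) else a[0]
    sel=np.where(ok)[0][abs(ang-fr)<20]; q=p[sel]
    for _ in range(4):
        cc=q.mean(0);V=np.linalg.svd(q-cc)[2][2]; res=(q-cc)@V; q=q[abs(res)<max(.002,2*res.std())]
    if V[0]>0:V=-V
    print(' plane n',V.round(3),'yaw',np.degrees(np.arctan2(V[1],V[0])).round(1),'c',cc.round(4),len(q),'std',res.std().round(4))
E
```

```text
4796 ((459.31512451171875, 77.46768188476562), (79.2641830444336, 114.70024108886719), 34.950721740722656) 0.015539302600093147
round [(-170, 315), (100, 280), (-160, 181), (-180, 167), (70, 86)]
 plane n [-0.222 -0.975 -0.013] yaw -102.9 c [0.6634 0.4207 0.1124] 677 std 0.016
gable [(-160, 227), (-170, 222), (100, 177), (110, 155), (60, 91)]
 plane n [-0.939 -0.345 -0.002] yaw -159.8 c [0.6158 0.2876 0.1086] 449 std 0.001
flat [(-160, 284), (110, 203), (120, 139), (-130, 119), (100, 98)]
 plane n [-0.463 -0.886 -0.008] yaw -117.6 c [0.6323 0.1624 0.1133] 394 std 0.0096
```

View pics/crop_sc.png

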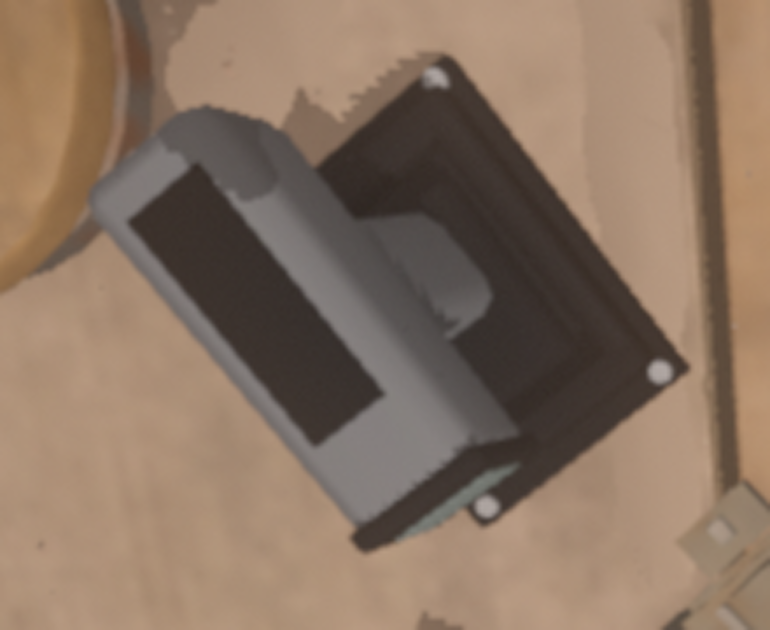

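```bash
python3 - <<'E'
import numpy as np, cv2
D={n:np.load(f"pics/{n}1.npz") for n in("scene","side","wrist")}
P=D['scene']['P'];im=D['scene']['im'];d=D['scene']['d']
for u,v in((260,310),(300,300),(200,340),(240,280),(325,300),(180,360),(402,293)): print('blob',u,v,P[v,u].round(3))
Q=D['side']['P']
for u,v in((550,280),(500,270),(480,290),(600,330),(520,330),(445,235)): print('blob side',u,v,Q[v,u].round(3))
# gable tag: pixels near plane
n=np.array([-0.939,-0.345,0]);n/=np.linalg.norm(n);c0=np.array([.6158,.2876,.1086]);y=np.array([-n[1]*-1,0,0])
ydir=np.array([-np.sin(np.radians(20.2)),np.cos(np.radians(20.2)),0])
u0,v0,u1,v1=250,183,290,258
p=P[v0:v1,u0:u1];g=im[v0:v1,u0:u1].astype(int)
on=abs((p-c0)@n)<.006
w=on&(g.min(-1)>165)
q=p[w]; a=(q-c0)@ydir; print('white n',w.sum(),'y range',a.min(),a.max(),'z',q[:,2].min(),q[:,2].max())
f=p[on]; b=(f-c0)@ydir; print('face y',np.percentile(b,[0,1,99,100]),'z',f[:,2].min(),f[:,2].max())
print(np.percentile(q[:,2],[2,98]),np.percentile(a,[2,98]))
cv2.imwrite('pics/gab.png',cv2.resize(im[180:260,245:300,::-1],None,fx=7,fy=7,interpolation=cv2.INTER_NEAREST))
E
```

```text
blob 260 310 [0.218 0.554 0.273]
blob 300 300 [0.212 0.491 0.26 ]
blob 200 340 [0.226 0.64  0.263]
blob 240 280 [0.273 0.555 0.289]
blob 325 300 [0.216 0.44  0.228]
blob 180 360 [0.209 0.672 0.265]
blob 402 293 [0.28  0.163 0.045]
blob side 550 280 [0.325 0.587 0.262]
blob side 500 270 [0.362 0.536 0.236]
blob side 480 290 [0.374 0.521 0.185]
blob side 600 330 [0.291 0.647 0.236]
blob side 520 330 [0.357 0.609 0.195]
blob side 445 235 [0.302 0.171 0.047]
white n 10 y range -0.01498892005077944 0.02440701781911782 z 0.11469450186877306 0.1487478845120509
face y [-0.04707832 -0.03959528  0.03576396  0.03754466] z -6.808835547889025e-05 0.20658387050649796
[0.11481741 0.14825508] [-0.0125544   0.02432042]
```

View pics/gab.png

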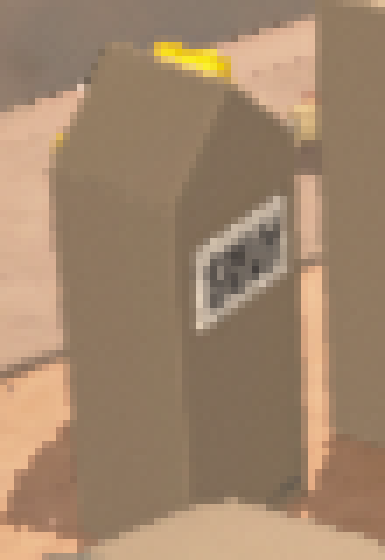

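```bash
python3 - <<'E'
from h import *
c,T=camT("scene")
yaw=np.radians(-159.8)
n=np.array([np.cos(yaw),np.sin(yaw),0]);c0=np.array([.6158,.2876,.1086]);yd=np.array([-np.sin(np.radians(20.2)),np.cos(np.radians(20.2)),0])
def hit(u,v):
    r=T[:3,:3]@np.array([(u-c['cx'])/c['fx'],-(v-c['cy'])/c['fy'],-1]);o=T[:3,3]
    return o+r*((c0-o)@n)/(r@n)
L=[]
for u,v in((196,243),(196,330),(287,196),(287,271),(177,200),(190,505),(295,135),(303,485)):
    p=hit(245+u/7-.5,180+v/7-.5);L.append(p);print(p.round(4),round((p-c0)@yd,4))
print(np.mean(L[:4],0))
E
```

```text
[0.6084 0.3078 0.151 ] 0.0216
[0.6073 0.3106 0.1146] 0.0245
[0.6272 0.2565 0.1445] -0.0331
[0.6266 0.2583 0.1118] -0.0312
[0.6052 0.3163 0.1736] 0.0306
[0.604  0.3198 0.04  ] 0.0343
[0.6294 0.2505 0.1683] -0.0395
[0.6282 0.254  0.0067] -0.0358
[0.61737099 0.28333018 0.13045264]
```

Request:
send_rows([
  [[0,0,-8],[15,-35,5],1],
  [[0,0,-17],[35,-80,15],1],
  [[0,0,-26],[55,-130,25],1],
  [[0,0,-33.7],[70,-165,30],1],
  [[0,0,-33.7],[70,-165,30],1],
  [[0,0,-33.7],[70,-165,30],1],
])

```text
time: 3.75
ee_pos: [0.4611, 0.0696, 0.2018]
ee_rot: [179.9, 0.0, 123.6]
wrist_force: [-0.1, -0.2, 0.6]
grip_width: 0.999
```

```bash
python3 - <<'E'
from h import *
s=readout.get_state();print(s['time'],s['ee_pos'],s['ee_rot'],s['wrist_force'],s['joint_pos'].round(1))
im,d=grab_frame("wrist");P=cloud("wrist",d,s);np.savez("pics/w2.npz",im=im,d=d,P=P)
cv2.imwrite("pics/w2.png",im[:,:,::-1])
m=(P[...,2]>.108)&(P[...,2]<.13)&(P[...,0]<.55)&(P[...,0]>.38)&(abs(P[...,1]-.07)<.09)
_,lab,st,_=cv2.connectedComponentsWithStats(m.astype(np.uint8));m=lab==1+st[1:,4].argmax()
r=cv2.minAreaRect((P[m][:,:2]*1000).astype(np.float32));print(r,np.median(P[m][:,2]),st[1:,4].max())
E
```

```text
3.75 [0.4610888  0.06963346 0.20175157] [1.79921626e+02 4.96939111e-02 1.23585344e+02] [-0.11268575 -0.19330604  0.59566899] [  6.7  17.6 -24.2 111.5   9.   52.6  11.6]
((461.75244140625, 65.93580627441406), (40.014347076416016, 98.68862915039062), 33.95376205444336) 0.11587331970177267 6245
```

View pics/w2.png

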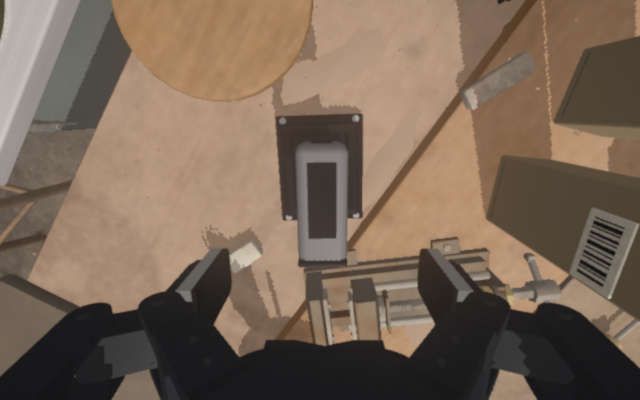

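```bash
python3 - <<'E'
import numpy as np
for f in("pics/w2.npz","pics/scene1.npz","pics/side1.npz"):
    P=np.load(f)['P'].reshape(-1,3)
    t=np.radians(33.6);a=(P[:,:2]-[.460,.070])@[np.cos(t),np.sin(t)];b=(P[:,:2]-[.460,.070])@[np.cos(t-np.pi/2),np.sin(t-np.pi/2)]
    for nm,m in (("L",(a<-25*1e-3)&(a>-.085)&(abs(b)<.03)),("R",(a>.025)&(a<.085)&(abs(b)<.03)),("all",(abs(a)<.1)&(abs(b)<.1))):
        z=P[m,2];z=z[z<.17];print(f,nm,z.size, z.max() if z.size else None)
E
```

```text
pics/w2.npz L 2607 0.02002082335612415
pics/w2.npz R 2688 0.020016449573860895
pics/w2.npz all 33355 0.1190776537123962
pics/scene1.npz L 546 0.01997481383254951
pics/scene1.npz R 237 0.01947472878026424
pics/scene1.npz all 3993 0.11880558320236378
pics/side1.npz L 125 0.019986123135766087
pics/side1.npz R 334 0.02108962683254001
pics/side1.npz all 3352 0.11999154392376893
```

Request:
send_rows([
  [[0,0,0],[0,-1.5,40],1],
  [[0,0,0],[0,-1.5,80],1],
  [[0,0,0],[0,-1.5,108],1],
  [[0,0,0],[0,-1.5,122],1],
  [[0,0,0],[0,-1.5,122],1],
])

```text
time: 4.42
ee_pos: [0.459, 0.069, 0.0787]
ee_rot: [-179.9, -0.0, 123.7]
wrist_force: [-0.7, -0.3, 0.4]
grip_width: 1.0
```

Path clear; close now.

Request:
send_rows([
  [[0,0,0],[0,0,0],0.5],
  [[0,0,0],[0,0,0],0.2],
  [[0,0,0],[0,0,0],-0.2],
  [[0,0,0],[0,0,0],-0.6],
  [[0,0,0],[0,0,0],-1],
  [[0,0,0],[0,0,0],-1],
  [[0,0,0],[0,0,0],-1],
  [[0,0,0],[0,0,0],-1],
], grip_force=30)

```text
time: 5.42
ee_pos: [0.4594, 0.0692, 0.0801]
ee_rot: [179.9, 0.1, 123.7]
wrist_force: [0.7, -0.3, 6.2]
grip_width: 0.457
```

```bash
python3 - <<'E'
from h import *
s=readout.get_state();print(s['time'],s['ee_pos'],s['ee_rot'],s['wrist_force'],s['grip_width'],s['joint_pos'].round(1))
E
```

```text
5.425 [0.45939515 0.06919696 0.08012939] [1.79913665e+02 5.49428069e-02 1.23688854e+02] [ 0.66643138 -0.27622508  6.1998011 ] 0.45732960967387576 [  2.6  27.3 -20.2 120.8  16.3  34.3   4.6]
```

Request:
send_rows([
  [[0,0,0],[0,0,-6],-1],
  [[0,0,0],[0,0,-20],-1],
  [[0,0,0],[0,0,-45],-1],
  [[0,0,0],[0,0,-75],-1],
  [[0,0,0],[0,0,-90],-1],
  [[0,0,0],[0,0,-90],-1],
])

```text
time: 6.18
ee_pos: [0.4594, 0.0693, 0.1709]
ee_rot: [179.9, 0.1, 123.7]
wrist_force: [0.8, -0.4, -1.9]
grip_width: 0.461
```

```bash
python3 - <<'E'
from h import *
s=readout.get_state();print(s['time'],s['ee_pos'],s['ee_rot'],s['wrist_force'],s['grip_width'],s['joint_pos'].round(1))
for n in("scene","wrist"):
    s=readout.get_state();im,d=grab_frame(n);cv2.imwrite(f"pics/{n}3.png",im[:,:,::-1]);np.savez(f"pics/{n}3.npz",im=im,d=d,P=cloud(n,d,s))
P=np.load("pics/wrist3.npz")['P']
z=s['ee_pos'][2]
m=(P[...,2]>z+.02)&(P[...,2]<z+.05)&(np.linalg.norm(P[...,:2]-s['ee_pos'][:2],axis=-1)<.09)
print(m.sum(),np.median(P[m][:,2])-z)
t=s['ee_pos'][:2]
# tgt
look=np.radians(20.2);dv=np.array([np.cos(look),np.sin(look)])
tgt=np.r_[np.array([.6174,.2833])-.154*dv,.112]
Rm=toolT(s)[:3,:3];print('tgt',tgt,'tool shift mm',(Rm.T@(tgt-s['ee_pos'])*1000).round(1))
E
```

```text
6.175 [0.45939945 0.06928491 0.17085871] [1.79850651e+02 7.91545618e-02 1.23687876e+02] [ 0.7825027  -0.39576778 -1.88360373] 0.4608451962668821 [  6.3  19.7 -24.  114.4  10.7  47.9  10. ]
20059 0.03583581255901175
tgt [0.47287207 0.23012408 0.112     ] tool shift mm [126.3 100.9  57.9]
```

View pics/scene3.png

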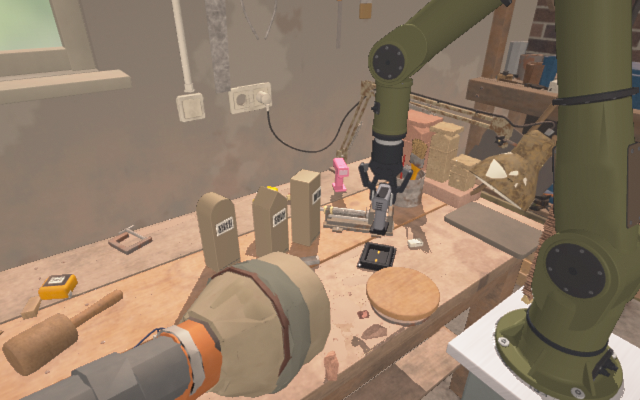

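View pics/wrist3.png

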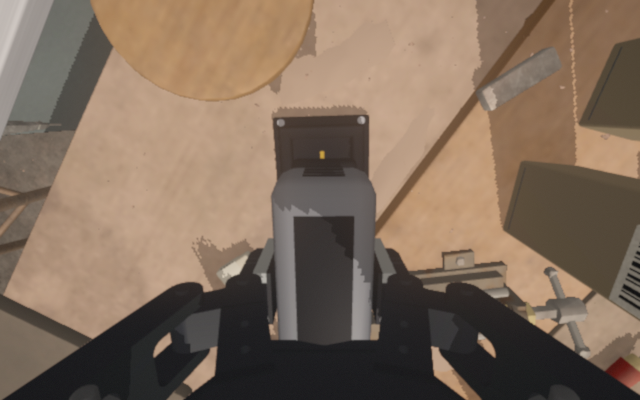

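Request:
send_rows([
  [[0,0,-6],[6,5,0],-1],
  [[0,0,-14],[19,15,0],-1],
  [[0,0,-23],[36,28,2],-1],
  [[0,0,-32],[53,42,8],-1],
  [[0,0,-41],[70,56,18],-1],
  [[0,0,-50],[86,69,29],-1],
  [[0,0,-59],[101,81,40],-1],
  [[0,0,-67],[114,91,50],-1],
  [[0,0,-73],[122,97,55],-1],
  [[0,0,-76.2],[126.3,100.9,58],-1],
  [[0,0,-76.2],[126.3,100.9,58],-1],
  [[0,0,-76.2],[126.3,100.9,58],-1],
])

```text
time: 7.78
ee_pos: [0.4726, 0.2296, 0.1112]
ee_rot: [-180.0, -0.0, -160.2]
wrist_force: [-0.1, 0.3, -1.3]
grip_width: 0.469
```

```bash
python3 - <<'E'
from h import *
s=readout.get_state();print(s['time'],s['ee_pos'],s['ee_rot'],s['wrist_force'],s['grip_width'],s['joint_pos'].round(1),abs(s['dq']).max())
for n in("scene","side","wrist"):
    s=readout.get_state();im,d=grab_frame(n);cv2.imwrite(f"pics/{n}4.png",im[:,:,::-1]);np.savez(f"pics/{n}4.npz",im=im,d=d,P=cloud(n,d,s))
    z=s['ee_pos'][2];P=cloud(n,d,s)
    m=(P[...,2]>z+.025)&(P[...,2]<z+.045)&(np.linalg.norm(P[...,:2]-s['ee_pos'][:2],axis=-1)<.075)
    if m.sum()>50:
        q=P[m];c=q.mean(0);V=np.linalg.svd(q-c,full_matrices=False)[2];print(n,m.sum(),'top',np.median(q[:,2])-z,V.round(3).tolist(),cv2.minAreaRect((q[:,:2]*1000).astype(np.float32)))
E
```

```text
7.775 [0.47261208 0.22964827 0.11122019] [-1.79978992e+02 -2.30095383e-02 -1.60211914e+02] [-0.06239085  0.31343419 -1.29574654] 0.46933675347361853 [ -1.3  32.5 -41.6 109.9  28.6  48.3  51.7] 0.4086099611444488
scene 345 top 0.03465369392901668 [[-0.87, -0.493, 0.0], [0.489, -0.864, 0.12], [0.059, -0.105, -0.993]] ((467.32135009765625, 236.990234375), (98.0445327758789, 64.49418640136719), 52.45744705200195)
side 439 top 0.03620269006105621 [[-0.976, -0.22, -0.003], [0.217, -0.965, 0.144], [-0.035, 0.14, 0.99]] ((479.7317810058594, 237.98463439941406), (92.45714569091797, 66.86493682861328), 37.98115921020508)
wrist 18568 top 0.035789021721015155 [[0.938, 0.345, 0.037], [0.345, -0.939, 0.002], [-0.035, -0.011, 0.999]] ((465.6471862792969, 227.87379455566406), (67.80499267578125, 78.25944519042969), 78.20932006835938)
```

View pics/scene4.png

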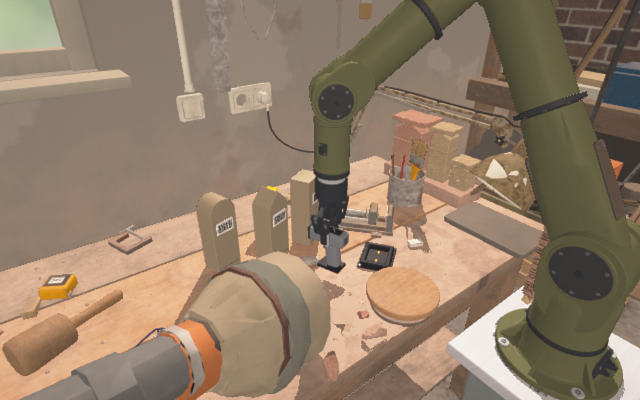

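View pics/side4.png

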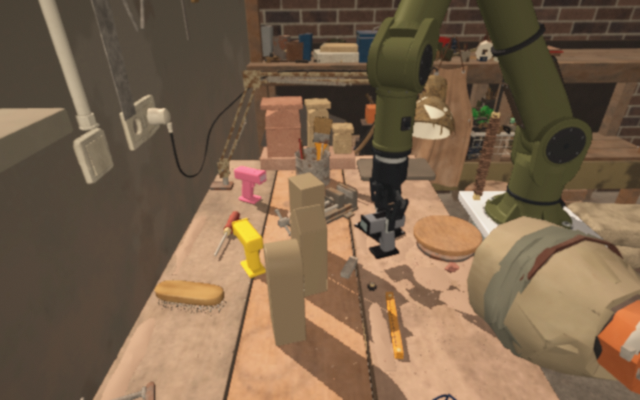

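View pics/wrist4.png

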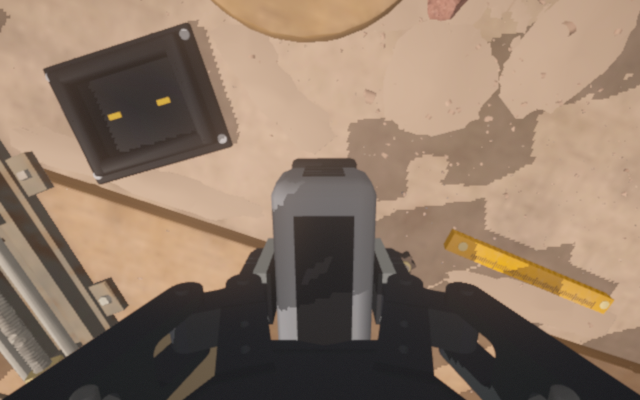

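```bash
python3 - <<'E'
import numpy as np,cv2
for f,c,zt in(("w2",(.459,.07),.1155),("wrist1",(.459,.07),.1155),("wrist3",(.4594,.0693),.2067),("wrist4",(.4726,.2296),.147)):
    Z=np.load(f"pics/{f}.npz");P=Z['P']
    m=(abs(P[...,2]-zt)<.012)&(np.linalg.norm(P[...,:2]-c,axis=-1)<.08)
    q=P[m]
    # robust plane
    A=np.c_[q[:,:2]-c,np.ones(len(q))];w=np.ones(len(q),bool)
    for _ in range(6):
        x=np.linalg.lstsq(A[w],q[w,2],rcond=None)[0];r=q[:,2]-A@x;w=abs(r)<max(.0008,1.5*np.median(abs(r[w])))
    print(f,len(q),w.sum(),'slope',x.round(4),'res',r[w].std().round(5))
    a=q[:,:2]-c
# dock now
Z=np.load("pics/wrist4.npz");P=Z['P'];im=Z['im']
m=(im.max(-1)<80);m[:,250:]=0;m[190:]=0;m&=(P[...,2]>.0)&(P[...,2]<.02)
_,lab,st,_=cv2.connectedComponentsWithStats(m.astype(np.uint8));k=1+st[1:,4].argmax();m=lab==k
hi=m&(P[...,2]>.012)
print(m.sum(),cv2.minAreaRect((P[m][:,:2]*1000).astype(np.float32)),cv2.minAreaRect((P[hi][:,:2]*1000).astype(np.float32)),np.percentile(P[m][:,2],[5,50,95]))
E
```

```text
w2 6274 3230 slope [-0.0019 -0.0066  0.116 ] res 0.00044
wrist1 6624 2974 slope [-0.0419 -0.0283  0.1159] res 0.00044
wrist3 19276 8959 slope [ 0.0106 -0.0124  0.2062] res 0.00043
wrist4 19084 8902 slope [0.0146 0.0092 0.1476] res 0.00043
15299 ((451.29937744140625, 73.3702392578125), (83.93438720703125, 114.27351379394531), 35.16530990600586) ((453.5029296875, 74.3818588256836), (79.15350341796875, 99.33674621582031), 35.1577262878418) [0.0058828  0.00763329 0.01737736]
```

Request:
send_rows([
  [[0,0,0],[0,0,2],-1],
  [[0,0,0],[0,0,2],-1],
  [[0,0,0],[0,0,2],-1],
  [[0,0,0],[0,0,2],-1],
  [[0,0,0],[0,0,2],-1],
  [[0,0,0],[0,0,2],-1],
  [[0,0,0],[0,0,2],-1],
  [[0,0,0],[0,0,2],-1],
  [[0,0,0],[0,0,2],-1],
  [[0,0,0],[0,0,2],-1],
  [[0,0,0],[0,0,2],-1],
  [[0,0,0],[0,0,2],-1],
  [[0,0,0],[0,0,2],-1],
  [[0,0,0],[0,0,2],-1],
  [[0,0,0],[0,0,2],-1],
  [[0,0,0],[0,0,2],-1],
  [[0,0,0],[0,0,2],-1],
  [[0,0,0],[0,0,2],-1],
  [[0,0,0],[0,0,2],-1],
  [[0,0,0],[0,0,2],-1],
])

```text
time: 10.42
ee_pos: [0.4726, 0.2302, 0.1093]
ee_rot: [-180.0, -0.0, -160.1]
wrist_force: [0.0, 1.0, -0.6]
grip_width: 0.461
```

```bash
python3 - <<'E'
from h import *
s=readout.get_state();print(s['time'],s['ee_pos'],s['ee_rot'],s['wrist_force'],s['grip_width'])
for n in("scene","side"):
    im,d=grab_frame(n);P=cloud(n,d,s);np.savez(f"pics/{n}5.npz",im=im,d=d,P=P)
    look=np.radians(19.9);dv=np.r_[np.cos(look),np.sin(look),0]
    win=s['ee_pos']+.054*dv+[0,0,.0195]; lab=np.array([.6174,.2833,.1305])
    print(n,'win est',win,proj(n,win),'label',proj(n,lab))
    for t in("scanner_window","gable_tag"):
        for r in pinpoint(n,t)[:3]:print(n,t,round(r['p'],2),np.round(r['position'][::-1],1),P[int(r['position'][0]),int(r['position'][1])].round(3))
    pts=proj(n,np.array([win,win+.1*dv]))
    o=im[:,:,::-1].copy();cv2.line(o,tuple(int(x) for x in pts[0]),tuple(int(x) for x in pts[1]),(0,0,255),1)
    u,v=pts.mean(0).astype(int);cv2.imwrite(f"pics/{n}5.png",cv2.resize(o[v-65:v+65,u-85:u+85],None,fx=4.5,fy=4.5,interpolation=cv2.INTER_CUBIC))
E
```

```text
10.425 [0.47261991 0.23016451 0.10928903] [-1.79997705e+02 -5.83752260e-04 -1.60103640e+02] [ 0.00961081  0.9647392  -0.61939166] 0.4613261989835373
scene win est [0.52339547 0.248545   0.12878903] [[310.53028074 228.54994273]] label [[279.13785438 216.58321055]]
scene scanner_window 0.67 [311.3 227. ] [0.509 0.258 0.145]
scene scanner_window 0.61 [276.6 190.5] [0.797 0.185 0.104]
scene scanner_window 0.25 [317.5 195.2] [0.472 0.267 0.253]
scene gable_tag 0.64 [280.1 217.4] [0.618 0.28  0.128]
scene gable_tag 0.42 [378.4 258.5] [0.443 0.076 0.007]
scene gable_tag 0.26 [331.9 266.8] [0.452 0.237 0.05 ]
side win est [0.52339547 0.248545   0.12878903] [[363.05486313 225.5038319 ]] label [[321.65474178 234.00368534]]
side scanner_window 0.81 [237.  223.3] [0.819 0.204 0.111]
side scanner_window 0.8 [262.1 174.9] [ 0.797 -0.084  0.105]
side scanner_window 0.75 [360.4 222.7] [0.506 0.06  0.018]
side gable_tag 0.33 [307.2 285. ] [0.651 0.338 0.034]
```

View pics/scene5.png

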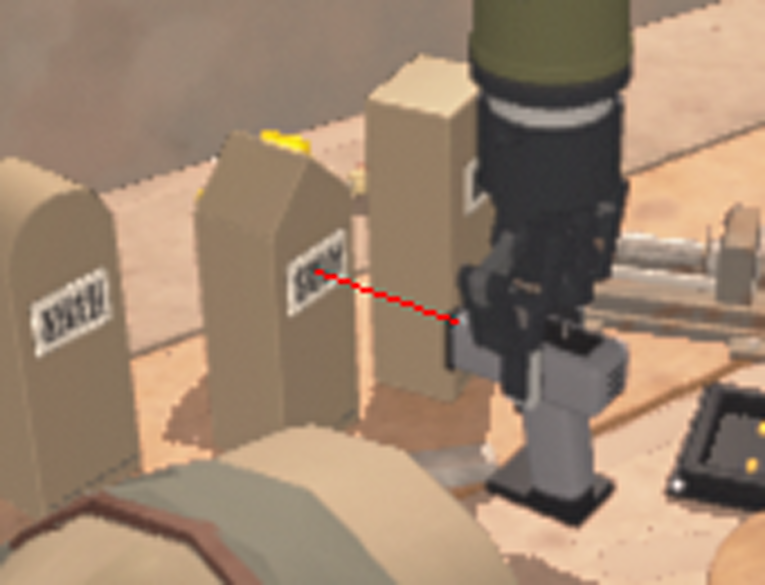

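View pics/side5.png

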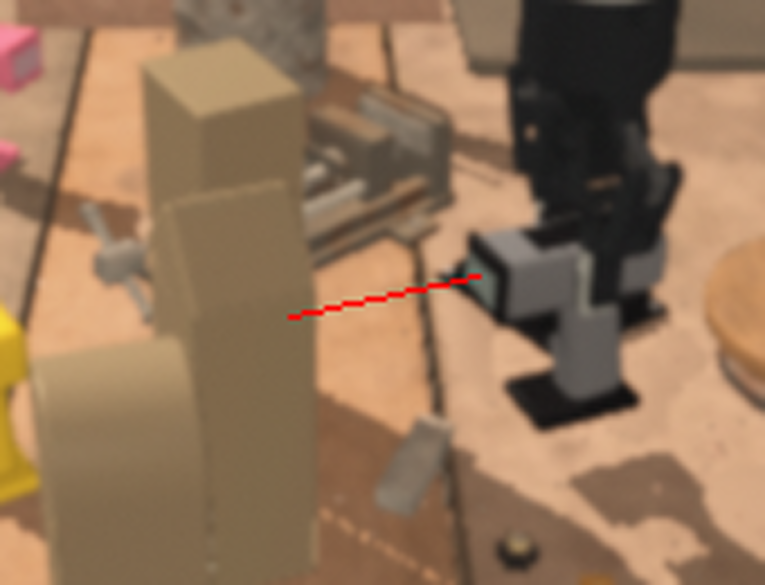

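```bash
python3 - <<'E'
from h import *
tcp=np.array([.4726,.2302,.1093]);look=np.radians(19.9);x=np.r_[np.cos(look),np.sin(look),0];y=np.r_[-x[1],x[0],0]
o=tcp-.006*x;o[2]-=.0738
for n in("scene","side"):
    im=np.load(f"pics/{n}5.npz")['im'][:,:,::-1].copy();k=4
    u,v=proj(n,o+[0,0,.09])[0].astype(int);big=cv2.resize(im[v-50:v+60,u-70:u+70],None,fx=k,fy=k,interpolation=cv2.INTER_CUBIC)
    def box(x0,x1,hy,z0,z1):
        c=np.array([o+a*x+b*y+np.r_[0,0,z] for z in(z0,z1) for a,b in((x0,-hy),(x1,-hy),(x1,hy),(x0,hy))])
        p=((proj(n,c)-[u-70,v-50]+.5)*k).astype(int)
        for i in range(4):
            for a,b in((i,(i+1)%4),(i+4,(i+1)%4+4),(i,i+4)):cv2.line(big,tuple(map(int,p[a])),tuple(map(int,p[b])),(0,0,255),1)
    box(-.039,.059,.02,.075,.109);box(-.032,.032,.022,0,.01)
    cv2.imwrite(f"pics/{n}5b.png",big)
E
python3 -c "
import cv2,numpy as np
a=cv2.imread('pics/scene5b.png');b=cv2.imread('pics/side5b.png');print(a.shape,b.shape)
cv2.imwrite('pics/b5.png',cv2.resize(np.hstack([a,b]),(800,314)))"
```

```text
(440, 560, 3) (440, 560, 3)
```

View pics/b5.png

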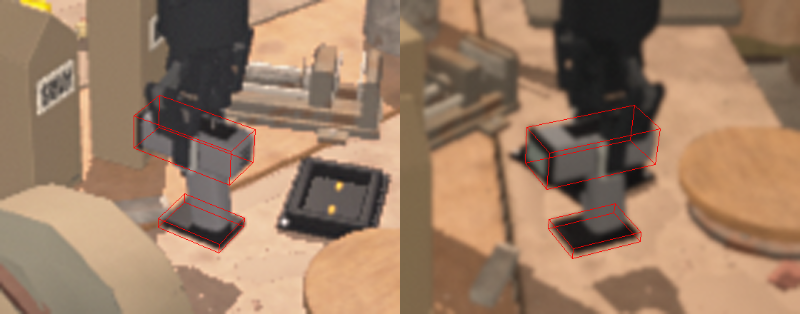

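```bash
python3 - <<'E'
from h import *
s=readout.get_state();print(s['time'])
print((toolT(s)[:3,:3].T@(np.array([.4594,.0692,.171])-s['ee_pos'])*1000).round(1), 123.69-s['ee_rot'][2]-360)
E
```

```text
10.725
[  67.2 -146.9  -61.7] -76.20774007926946
```

Request:
send_rows([
  [[0,0,4],[2,-4,-10],-1],
  [[0,0,11],[7,-14,-26],-1],
  [[0,0,19],[14,-30,-42],-1],
  [[0,0,28],[23,-50,-54],-1],
  [[0,0,37],[32,-70,-60],-1],
  [[0,0,46],[41,-90,-61.7],-1],
  [[0,0,55],[49,-108,-61.7],-1],
  [[0,0,63],[56,-124,-61.7],-1],
  [[0,0,70],[62,-137,-61.7],-1],
  [[0,0,75],[66,-145,-61.7],-1],
  [[0,0,76.2],[67.2,-146.9,-61.7],-1],
  [[0,0,76.2],[67.2,-146.9,-61.7],-1],
  [[0,0,76.2],[67.2,-146.9,-61.7],-1],
  [[0,0,76.2],[67.2,-146.9,-61.7],-1],
])

```text
time: 12.48
ee_pos: [0.4594, 0.0696, 0.171]
ee_rot: [180.0, -0.0, 123.8]
wrist_force: [-0.1, 0.6, -1.4]
grip_width: 0.467
```

```bash
python3 - <<'E'
from h import *
s=readout.get_state();print(s['time'],s['ee_pos'],s['ee_rot'],s['wrist_force'],s['grip_width'])
print((toolT(s)[:3,:3].T@(np.array([.4594,.0692,.171])-s['ee_pos'])*1000).round(1))
im,d=grab_frame("wrist");P=cloud("wrist",d,s)
m=(abs(P[...,2]-.2065)<.012)&(np.linalg.norm(P[...,:2]-[.4594,.0693],axis=-1)<.08)
q=P[m];A=np.c_[q[:,:2]-[.4594,.0693],np.ones(len(q))];w=np.ones(len(q),bool)
for _ in range(6):
    x=np.linalg.lstsq(A[w],q[w,2],rcond=None)[0];r=q[:,2]-A@x;w=abs(r)<max(.0008,1.5*np.median(abs(r[w])))
print(x.round(4),'along look',x[0]*.558-x[1]*.83)
im0=np.load('pics/wrist3.npz')['im'];cv2.imwrite('pics/w6.png',np.hstack([im0,im])[:,:,::-1][::1,::1]);cv2.imwrite('pics/w6.png',cv2.resize(np.hstack([im0,im])[:,:,::-1],(800,250)))
o=np.abs(im0.astype(int)-im).max(-1);print('diff px',(o>40).sum())
E
```

```text
12.475 [0.45942824 0.06957269 0.17098021] [ 1.79997253e+02 -1.40081829e-02  1.23753641e+02] [-0.07174481  0.58566723 -1.39578113] 0.46660052456317397
[-0.3 -0.2 -0. ]
[ 0.0107 -0.0143  0.2072] along look 0.017847676478605648
diff px 859
```

View pics/w6.png

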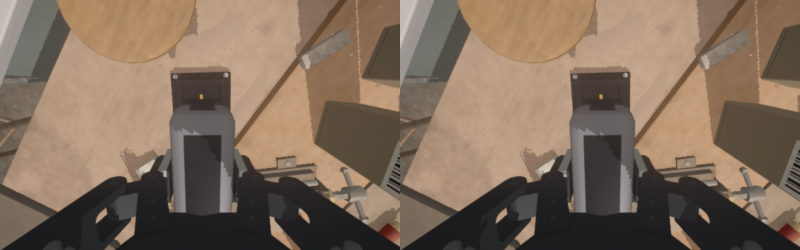

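Request:
send_rows([
  [[0,0,0],[0,0,25],-1],
  [[0,0,0],[0,0,55],-1],
  [[0,0,0],[0,0,74],-1],
  [[0,0,0],[0,0,82],-1],
  [[0,0,0],[0,0,85],-1],
  [[0,0,0],[0,0,87],-1],
  [[0,0,0],[0,0,88.5],-1],
  [[0,0,0],[0,0,89.5],-1],
  [[0,0,0],[0,0,90],-1],
  [[0,0,0],[0,0,90],-1],
])

```text
time: 13.78
ee_pos: [0.4594, 0.0692, 0.081]
ee_rot: [180.0, 0.0, 123.7]
wrist_force: [-0.2, -0.7, -2.4]
grip_width: 0.466
```

Not yet touching (the force is only the scanner's weight), so ease down further.

Request:
send_rows([
  [[0,0,0],[0,0,0.5],-1],
  [[0,0,0],[0,0,1],-1],
  [[0,0,0],[0,0,1.4],-1],
  [[0,0,0],[0,0,1.4],-1],
])

```text
time: 14.28
ee_pos: [0.4595, 0.0693, 0.0801]
ee_rot: [180.0, 0.0, 123.7]
wrist_force: [-1.7, -0.2, 6.4]
grip_width: 0.464
```

Request:
send_rows([
  [[0,0,0],[0,0,0],-0.05],
  [[0,0,0],[0,0,0],0.05],
  [[0,0,0],[0,0,0],0.2],
  [[0,0,0],[0,0,0],0.5],
  [[0,0,0],[0,0,0],1],
  [[0,0,0],[0,0,0],1],
  [[0,0,0],[0,0,0],1],
  [[0,0,0],[0,0,0],1],
])

```text
time: 15.28
ee_pos: [0.4594, 0.0692, 0.0796]
ee_rot: [-180.0, -0.0, 123.7]
wrist_force: [0.1, 0.7, 0.9]
grip_width: 1.0
```

Request:
send_rows([
  [[0,0,0],[0,0,-15],1],
  [[0,0,0],[0,0,-45],1],
  [[0,0,0],[0,0,-85],1],
  [[0,0,0],[0,0,-122],1],
  [[0,0,0],[0,0,-122],1],
  [[0,0,0],[0,0,-122],1],
])

```text
time: 16.02
ee_pos: [0.459, 0.069, 0.2011]
ee_rot: [-180.0, -0.0, 123.7]
wrist_force: [-0.5, -0.4, -1.0]
grip_width: 1.001
```

```bash
python3 - <<'E'
from h import *
s=readout.get_state();print(s['time'],s['ee_pos'],s['wrist_force'])
im,d=grab_frame("wrist");P=cloud("wrist",d,s)
m=(P[...,2]>.108)&(P[...,2]<.13)&(P[...,0]<.55)&(P[...,0]>.38)&(abs(P[...,1]-.07)<.09)
_,lab,st,_=cv2.connectedComponentsWithStats(m.astype(np.uint8));m=lab==1+st[1:,4].argmax()
print(cv2.minAreaRect((P[m][:,:2]*1000).astype(np.float32)),np.median(P[m][:,2]))
q=P[m];A=np.c_[q[:,:2]-q[:,:2].mean(0),np.ones(len(q))];w=np.ones(len(q),bool)
for _ in range(6):
    x=np.linalg.lstsq(A[w],q[w,2],rcond=None)[0];r=q[:,2]-A@x;w=abs(r)<max(.0008,1.5*np.median(abs(r[w])))
print('slope',x)
i2,_=grab_frame("side");cv2.imwrite('pics/end.png',cv2.resize(np.hstack([im,i2])[:,:,::-1],(800,250)))
i3,_=grab_frame("scene");cv2.imwrite('pics/end2.png',i3[:,:,::-1])
E
```

```text
16.025 [0.45903274 0.06895172 0.20107355] [-0.47046291 -0.40821763 -1.04386077]
((461.91015625, 65.8627700805664), (40.05704879760742, 98.9531478881836), 34.03609848022461) 0.11586121244628403
slope [ 0.00093582 -0.00425868  0.11598593]
```

View pics/end.png

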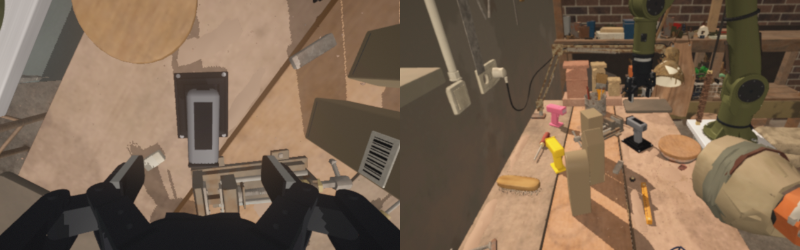

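View pics/end2.png

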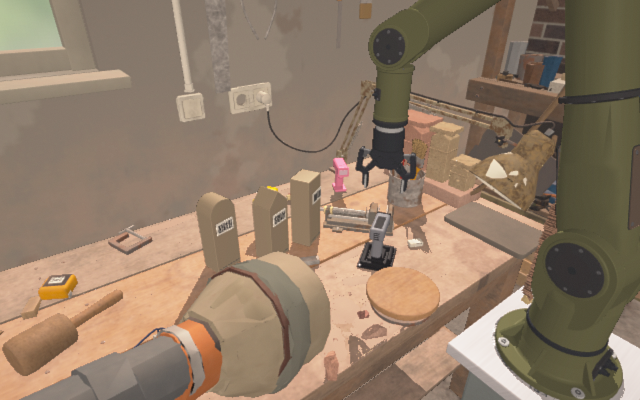

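```bash
python3 -c "
from rig import sign_off;print(sign_off())"
```

```text
the job is handed in; nothing more can be done
None
```

The job is handed in at about 16 s. I cannot confirm that the label was read, because nothing in the interface reports it. The aim looked good, though:

- **Taking it:** I picked up the grey scanner from its dock; the pink and yellow look-alikes were left alone.
- **Reading:** I held its window about 100 mm in front of the gable stone's label for about 2.4 s. By my measurements it was within a few mm of the label's centre and about 1° of square. Outlines drawn in the scene and side pictures matched this. The scanner sat about 1° nose-up in the grip, so I lowered the aim by 2 mm.
- **Putting it back:** I lowered it into the dock with about 6 N of contact, let go and backed off to 0.20 m height.

**Last checks:** the scanner stands level in the dock. It is within 0.2 mm and 0.1° of where its head was measured before the grasp. The gripper touches nothing, and in the final pictures the stones and the things lying about look as they did at the start.

One check disagreed: measuring the dock's centre directly came out about 5 mm off the centre worked out from the docked scanner. That measurement did not cover the whole plate, so I went back to the original grasp pose instead.

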